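# Close the toy carton and hold the touch reader on its tag

### The arm

A 6-joint arm with a two-finger parallel gripper is mounted at the origin on the work surface. World frame = base frame: x ahead of the robot, y to its left, z up, the work surface at z = 0. Lengths are in mm, angles in rad, forces in N, time in s.
With the tool pointing down it reaches from about 350 to 875 mm from the base axis. Payload 4.2 kg.
Tool frame: the origin (TCP) lies midway between the tips of the shut fingers; the grasp point (between the pads) lies 19 mm behind it (arm.grasp_offset is the distance from the TCP to the grasp point, in mm); z points along the fingers, y is the line along which they close (so a half turn about z gives the same grasp; the last joint's range is limited). The gripper opens to 85 mm and grips with 20 to 120 N. Pads are 22 mm wide; open, the fingers measure 114 mm over their backs; the gripper's body (76 mm by 85 mm) begins 54 mm behind the grasp point. The pads swing forward as they close: fully open they stand 13 mm farther back than shut.
Start: joints at [-0.892, 0.385, 0.008, 0, -1.194, -0.259], TCP at [254.749, -570.703, 231.312] pointing down, gripper open.
Joint ranges: [-3.14, 3.14], [-1.21, 2.06], [-1.07, 1.41], [-3.16, 2.05], [-2.99, -0.16], [-3.1, 3.1]. Speed limits (rad/s): [2.79, 2.79, 3.14, 3.14, 3.14, 3.14].

### API

Orientations are given as a unit quaternion [x, y, z, w].
In Python, from bench import arm gives the robot as it stands. The module is installed in compiled form; this text tells all that it offers.
- The arm moves only by the tool servo_tool, never from a script. Its argument "increments" is a list of rows, each a list of 7 numbers: the opening, from 0 (shut) to 1 (fully open), then the shift along the tool's x, y, z in m, then the turn, a rotation vector about the tool's x, y, z in degrees. In form: [[grip, x, y, z, ax, ay, az], ...]. A call has 1 to 12 rows; each row is the pose to reach, as a shift and turn from the pose commanded when the call began, along the tool's axes at that moment; what a row does not reach only later rows make up. A row lasts 1/8 s, in which the tool goes at most 62.5 mm and 10.7 degrees, less where a joint would pass 70% of its speed; a pose out of reach is approached as far as the arm can. A call with a gripper value outside its range is refused whole. The fingers move at their own pace and stop on an object; the grip force is fixed at half the most. Time passes only in rows, so rows that repeat a pose let the fingers close. It gives the time, the measured TCP pose, the force, the opening and the grip force at its end, in the units of the state.
- arm.read_state(): the state, without advancing time (a new reading comes with each control period).
- arm.get_image(name): name is "scene" or "side" or "wrist"; returns a dict with "color" (400x640x3 uint8, red, green, blue), "fx", "fy", "cx", "cy" (pixels), "k1" (the pictures are not rectified: a ray, as slopes to the right and down, at radius r is drawn at 1 + k1 r^2 times it, then the intrinsics apply), "rvec" (rotation vector, rad) and "tvec" (3), from world to camera coordinates, as OpenCV has them; the wrist camera has in their place "hand_eye" (4x4, takes a point from camera to tool coordinates, whose origin is the TCP and whose axes are the flange's). Camera axes: x right, y down, z forward; pixel columns grow to the right and rows downward; lengths in mm; the calibration is good to about 2 mm. A picture is of the moment at which its call begins: read the wrist's pose just before it. There is no depth.
- arm.job_done(): hands the job in; it is judged then, once.
Trained networks look in the newest picture that a camera, given by its name, has taken for a name from the list of things; names that differ only in an ending like _2 or _b are one class to them, and where a whole thing is asked for, a point or a joint stands for the part that bears it (a point fixed in the world has none). Each returns a list of dicts, best first, with "p" (0 to 1); they miss things now and then, are a little off and sometimes report something else, mostly with a low value. They report only what shows in the picture. A call takes as long as a camera call. They do not tell look-alikes from the thing itself.
- arm.look_for(camera, thing): "box" ([centre column, centre row, width, height] in pixels, round what is visible of it).
- arm.spot_point(camera, thing): "centre" ([column, row] in pixels: a listed point, or the origin of a listed thing).
The state is a dict: "clock": time; "joints": joint angles; "joint_vel": joint speeds; "joint_efforts": joint torques, N m; "position": TCP position; "ee_rot": TCP orientation; "contact_force": force on the tool from outside, world axes, zero at the start; "wrist_torque": the same for the moment, N m; "gripper_width": finger opening in mm; "grasp_force": force on a finger pad.
Only numpy, scipy, OpenCV 4.12 (cv2) and the standard library are available. Lean on these libraries where they do the work, as an engineer would, in place of code of your own. Each camera call takes 0.05 s, during which the arm holds its last target. There are 200 camera calls.

### The job

The washed toys are packed and the carton is to be logged out to the store. Fold its two long flaps down flat, first the plain one on the right (as the robot sees it) and then the left one with the tag over it, then take the pen-shaped touch reader out of its charging cradle and hold it upright with its sprung nose resting lightly on the steel button of the tag, long enough to read it (two seconds), without pressing hard. Finish while still holding the reader there, and leave the dish, jar, rattle and pacifier where they are.

Things in the scene. Friction and masses are not known exactly. Their poses are not given: they have to be found in the camera images.
- carton: Brown cardboard carton, fixed, 220 (its x) by 160 (its y) mm, walls 100 mm high. Origin: centre of the underside; z up; yaw up to 0.4 rad either way. The short end flaps are already folded in, level with the rim. Two long flaps stand open: the inner one creased on the right (its -y) edge, the outer one, with the tag, on the left (+y) edge. A flap closes by pushing its outer face over and down.
- inner_flap (a joint): Angle of the plain flap (rad): 0 flat and closed (a stop), 1.57 upright, more leans outwards; starts at 1.4 to 1.95. Crease along the carton's x at carton (y -80, z 100) mm. Flap 214 mm along the crease, 105 mm from crease to free edge, 4 mm thick (outer face 4 mm from the crease line). The crease rubs (about 0.04 N m): the flap stays where left; about 1 N at its middle moves it.
- outer_flap (a joint): Angle of the flap with the tag (rad): same meaning, size and friction as the inner flap, crease at carton (y +80, z 104) mm. Closed, it laps 50 mm over the inner flap, its outer face 108 mm above the carton's underside.
- tag: Tag on the outer face of the outer flap, midway along its length, 55 mm from the crease: grey plastic disc 40 mm across and 2 mm thick with a steel contact button 22 mm across and 2 mm high at its centre. Origin: centre of its underside, on the flap's face; z points out of the face (upwards when closed).
- tag_face (a point): Centre of the steel button's face, 4 mm from the flap's face; 112 mm above the carton's underside when the flap is closed.
- pen: Touch reader, loose, 0.1 kg, 142 mm long, upright in the cradle. Origin: tip of the nose when sprung out; z runs up the pen. From the tip: steel nose 8 mm thick (z 0 to 12 mm), round barrel 18 mm thick (12 to 52), black grip body 30 mm (pen x) by 22 mm (pen y) in section (52 to 142 mm), whose lower shoulder rests on the cradle's top.
- nose (a joint): How far the nose is pushed into the barrel (m): 0 sprung out, 0.008 fully in. Spring: 0.6 N to start it, then 0.3 N per mm, 3 N when fully in.
- nose_tip (a point): Centre of the nose's flat end, moves with the nose.
- cradle: Charging cradle, grey plastic block, fixed, 70 (its x) by 60 by 62 mm high, left of the carton; it and the jar may have changed places. Origin: centre of the underside. A round hole 22 mm wide, 56 mm deep in its top holds the barrel: the pen must rise 55 mm to be clear. Pen and cradle axes are parallel at the start, yaw up to 0.6 rad either way.
- dish: White round ceramic dish, loose, 116 mm across, 35 mm high, beyond the carton. Origin: centre of the underside. Leave it.
- jar: Closed glass jar, loose, 68 mm across, 85 mm high. Origin: centre of the underside. Leave it.
- rattle: Yellow plastic rattle lying flat, loose, about 150 mm long and 24 mm high. Origin: under the centre of its round head; x towards its ring. Leave it.
- pacifier: Silicone pacifier, loose, shield 42 by 30 mm, 40 mm high, teat up, beyond the carton. Origin: under its centre. Leave it.
Mind the look-alikes: they are no part of the job. There is more than one size of the pen; the one meant has the size given above.

How it is judged:
By the outcome, as a careful person would: the job done as asked, in the order asked, and still so for the second after the job is handed in, while the arm keeps its last pose, push and grip.
It also fails if it takes over 67 s, if anything falls off the work surface, if the arm or the gripper's body presses on something with over 40 N, if the wrist force passes 120 N, or if a joint passes its speed limit or range.

## Working session

There is one attempt and no reset: what is moved stays moved. The work goes in short steps, Python scripts to look and compute and a tool call to move; the robot and the scene stay as the last step left them, time stands still between calls to the robot, and variables do not carry over. Pictures are saved under pics/ and viewed, at most 10 in all, crops included, and the job is handed in when it is done.

Besides the shell and the picture viewer there is one more tool, called after "Call:" by a JSON object that holds its "method" and its "body". servo_tool: Moves the arm, as the interface text tells. Its arguments: {"type":"object","properties":{"increments":{"type":"array","items":{"type":"array","items":{"type":"number"}}}},"required":["increments"]}

```bash
mkdir -p pics; cat > h.py <<'E'
import numpy as np, cv2, json
from bench import arm
from scipy.spatial.transform import Rotation as R
def cam(name):
    s=arm.read_state(); im=arm.get_image(name)
    if 'rvec' in im:
        Rm=cv2.Rodrigues(np.array(im['rvec'],float))[0]; t=np.array(im['tvec'],float).ravel()
    else:
        H=np.array(im['hand_eye'],float); Rt=R.from_quat(s['ee_rot']).as_matrix()
        Rc=Rt@H[:3,:3]; o=Rt@H[:3,3]+np.array(s['position']); Rm=Rc.T; t=-Rm@o
    return dict(im=im['color'],K=(im['fx'],im['fy'],im['cx'],im['cy'],im['k1']),R=Rm,t=t)
def proj(c,P):
    P=np.atleast_2d(P)@c['R'].T+c['t']; fx,fy,cx,cy,k=c['K']
    u=P[:,:2]/P[:,2:]; u=u*(1+k*(u**2).sum(1,keepdims=True)); return u*[fx,fy]+[cx,cy]
def ray(c,px):
    fx,fy,cx,cy,k=c['K']; d=np.array([(px[0]-cx)/fx,(px[1]-cy)/fy]); u=d.copy()
    for _ in range(20): u=d/(1+k*(u@u))
    return -c['R'].T@c['t'], c['R'].T@np.array([u[0],u[1],1])
def onz(c,px,z):
    o,d=ray(c,px); return o+d*(z-o[2])/d[2]
def tri(obs):
    A=np.zeros((3,3));b=np.zeros(3)
    for c,p in obs:
        o,d=ray(c,p); d=d/np.linalg.norm(d); M=np.eye(3)-np.outer(d,d); A+=M;b+=M@o
    return np.linalg.solve(A,b)
def save(c,f): cv2.imwrite(f,c['im'][:,:,::-1])
E
python3 - <<'E'
from h import *
np.set_printoptions(precision=1,suppress=True)
C={n:cam(n) for n in ('scene','side')}
for n in C:
    save(C[n],f'pics/{n}0.png'); print(n,-C[n]['R'].T@C[n]['t'])
    for th in ('carton','inner_flap','outer_flap','tag','tag_face','pen','nose_tip','cradle','jar','dish','rattle','pacifier'):
        print(th,[(np.round(d['box']).tolist(),round(d['p'],2)) for d in arm.look_for(n,th)][:3],[(np.round(d['centre'],1).tolist(),round(d['p'],2)) for d in arm.spot_point(n,th)][:3])
E
```

```text
scene [1339.4 -241.2  711.3]
carton [([186.0, 222.0, 108.0, 129.0], 0.8)] [([208.0, 250.3], 0.8)]Traceback (most recent call last):
  File "<stdin>", line 7, in <module>
ValueError: it knows: carton, cradle, dish, jar, nose_tip, pacifier, pen, rattle, tag, tag_face
```

```bash
python3 -c "
import cv2,numpy as np
a=cv2.imread('pics/scene0.png');b=cv2.imread('pics/side0.png')
cv2.imwrite('pics/both0.png',cv2.resize(np.vstack([a,b]),(480,600),interpolation=cv2.INTER_AREA))"
```

```text
[ WARN:0@0.018] global loadsave.cpp:275 findDecoder imread_('pics/side0.png'): can't open/read file: check file path/integrity
Traceback (most recent call last):
ValueError: all the input arrays must have same number of dimensions, but the array at index 0 has 3 dimension(s) and the array at index 1 has 2 dimension(s)
```

View pics/scene0.png

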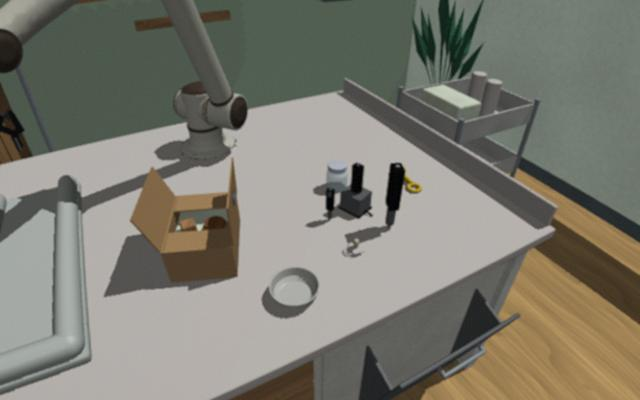

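The scene picture shows the robot at the back and the carton at (200,235): the inner flap is at left (155,205) and the outer, seen edge-on, at (234,200). There are three pen-like things: a small one at (330,203), one in the cradle at (357,178), and a large one at (395,195).

```bash
python3 - <<'E'
from h import *
np.set_printoptions(precision=1,suppress=True)
C={n:cam(n) for n in ('scene','side')}
for n in C:
    save(C[n],f'pics/{n}0.png'); print(n,-C[n]['R'].T@C[n]['t'])
    for th in ('carton','tag','tag_face','pen','nose_tip','cradle','jar','dish','rattle','pacifier'):
        sp=[d for d in arm.spot_point(n,th)][:4]; lf=arm.look_for(n,th)[:4] 
        z={'tag':150,'tag_face':150,'pen':6,'nose_tip':6}.get(th,0)
        print(th,[(np.round(d['box']).tolist(),round(d['p'],2)) for d in lf],[(np.round(d['centre'],1).tolist(),round(d['p'],2),onz(C[n],d['centre'],z)[:2].round().tolist()) for d in sp])
a=C['scene']['im'][130:260,120:440];b=C['side']['im']
v=np.vstack([cv2.resize(a,(640,260)),cv2.resize(b,(640,340))])
cv2.imwrite('pics/crop0.png',cv2.resize(a,(800,325),interpolation=cv2.INTER_CUBIC)[:,:,::-1])
E
```

```text
scene [1339.4 -241.2  711.3]
carton [([184.0, 224.0, 109.0, 126.0], 0.72)] [([208.2, 244.9], 0.75, [541.0, -147.0])]
tag [([355.0, 202.0, 36.0, 34.0], 0.75)] [([333.8, 189.6], 0.7, [659.0, 167.0]), ([231.2, 197.9], 0.61, [572.0, -72.0])]
tag_face [([232.0, 195.0, 1.0, 12.0], 0.55)] [([231.2, 193.4], 0.46, [554.0, -66.0])]
pen [([337.0, 176.0, 20.0, 32.0], 0.72), ([356.0, 179.0, 12.0, 32.0], 0.62), ([394.0, 197.0, 15.0, 65.0], 0.55)] [([354.5, 203.7], 0.73, [577.0, 290.0]), ([329.8, 219.8], 0.72, [608.0, 187.0]), ([389.2, 228.0], 0.59, [717.0, 316.0])]
nose_tip [] []
cradle [([357.0, 204.0, 29.0, 32.0], 0.77)] [([357.2, 208.0], 0.74, [592.0, 290.0])]
jar [([337.0, 178.0, 19.0, 28.0], 0.98)] [([335.5, 189.1], 0.56, [477.0, 282.0])]
dish [([295.0, 286.0, 50.0, 40.0], 0.89), ([232.0, 202.0, 7.0, 82.0], 0.5)] [([296.6, 294.1], 0.78, [801.0, -9.0]), ([354.4, 204.7], 0.49, [575.0, 292.0]), ([355.9, 250.9], 0.28, [745.0, 189.0])]
rattle [([413.0, 182.0, 16.0, 17.0], 0.5)] [([398.0, 173.4], 0.68, [496.0, 517.0])]
pacifier [([356.0, 248.0, 17.0, 17.0], 0.7), ([297.0, 287.0, 54.0, 41.0], 0.62)]
[... 539 characters left out ...]
0.55)] [([250.9, 260.3], 0.91, [699.0, 330.0]), ([321.3, 254.0], 0.69, [597.0, 189.0])]
nose_tip [([319.0, 192.0, 40.0, 24.0], 0.53)] [([251.5, 257.9], 0.51, [705.0, 323.0])]
cradle [([294.0, 266.0, 38.0, 41.0], 0.9), ([318.0, 189.0, 39.0, 23.0], 0.68)] [([295.8, 275.8], 0.62, [585.0, 288.0])]
jar [([332.0, 287.0, 33.0, 51.0], 0.8)] [([332.6, 300.6], 0.89, [466.0, 289.0])]
dish [([320.0, 189.0, 36.0, 22.0], 0.88)] [([318.0, 200.9], 0.77, [794.0, -1.0])]
rattle [([230.0, 332.0, 50.0, 45.0], 0.93)] [([241.3, 346.8], 0.93, [501.0, 513.0])]
pacifier [([282.0, 225.0, 19.0, 15.0], 0.6), ([320.0, 190.0, 41.0, 26.0], 0.55), ([456.0, 164.0, 62.0, 62.0], 0.19)] [([281.2, 231.7], 0.65, [747.0, 188.0])]
```

View pics/side0.png

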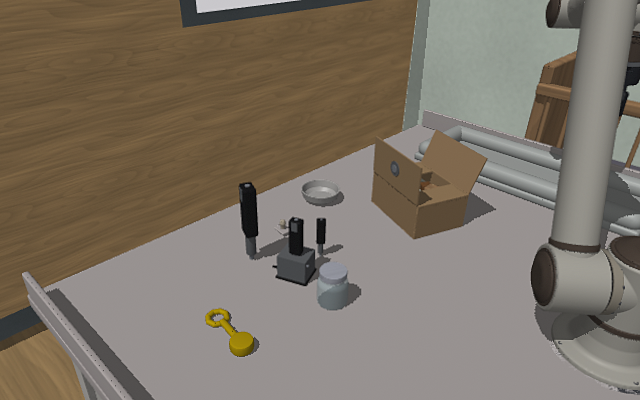

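View pics/crop0.png

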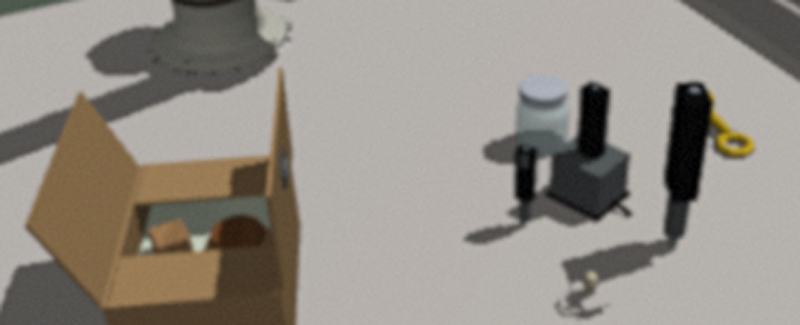

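The pen candidates are the small one at scene (330,203), the one in the cradle at (357,178) and the large one at (395,195). The crop confirms that the middle one, standing in the cradle, is the one meant: its grip is about 80–90 mm, while the others are clearly smaller or bigger and stand free. Next I fit the carton, cradle and pen poses.

```bash
cat > fit.py <<'E'
from h import *
from scipy.optimize import least_squares
np.set_printoptions(precision=3,suppress=True)
C={n:cam(n) for n in ('scene','side')}
def flapi(th,x,r,o=0): # crease at y-80,z100
    return [x,-80+r*np.cos(th)-o*np.sin(th),100+r*np.sin(th)+o*np.cos(th)]
def flapo(th,x,r,o=0):
    return [x,80-r*np.cos(th)+o*np.sin(th),104+r*np.sin(th)+o*np.cos(th)]
def W(p,P): 
    c,s=np.cos(p[2]),np.sin(p[2]); P=np.array(P,float); return np.array([p[0]+c*P[0]-s*P[1],p[1]+s*P[0]+c*P[1],P[2]])
def obs(p):
    a,b=p[3],p[4]
    return [('scene',[110,-80,0],(171,279)),('scene',[110,80,0],(238,275)),
     ('side',[-110,80,0],(416,238)),('side',[110,80,0],(374,203)),('side',[-110,-80,0],(466,222)),
     ('scene',flapi(a,-107,105),(152.2,167.5)),('scene',flapi(a,107,105),(131.5,220.5)),
     ('side',flapi(a,107,105),(437,131)),('side',flapi(a,-107,105),(486,160)),
     ('scene',flapo(b,-107,105),(232.4,158)),
     ('side',flapo(b,107,105),(375,138)),('side',flapo(b,-107,105),(421,168)),
     ('side',flapo(b,0,55,3),(394,167.2)),('side',[-110,-80,100],(465,196))]
def f(p): return np.concatenate([proj(C[n],W(p,P))[0]-np.array(q) for n,P,q in obs(p)])
if __name__=='__main__':
    r=least_squares(f,[560,-150,0,1.9,1.6],loss='soft_l1',f_scale=2); p=r.x; print(p); print(f(p).reshape(-1,2).round(1).tolist())
    np.save('carton.npy',p)
    pen=tri([(C['scene'],(357,164.5)),(C['side'],(296,219))]); print('pen top centre',pen)
    for n,box in (('scene',(125,150,245,285)),('side',(365,125,495,245))):
        k=4 if n=='scene' else 4; x0,y0,x1,y1=box
        g=np.ascontiguousarray(cv2.resize(C[n]['im'][y0:y1,x0:x1],None,fx=k,fy=k,interpolation=cv2.INTER_CUBIC)[:,:,::-1])
        def L(*Ps):
            q=np.array([(proj(C[n],W(p,P))[0]+.5-[x0,y0])*k for P in Ps]); cv2.polylines(g,[q.astype(int)],False,(0,0,255) ,1)
        L([110,-80,0],[110,80,0],[-110,80,0],[-110,-80,0],[110,-80,0]);L([110,-80,100],[110,80,100],[-110,80,100],[-110,-80,100],[110,-80,100])
        for fl,a in ((flapi,p[3]),(flapo,p[4])): L(fl(a,-107,0),fl(a,-107,105),fl(a,107,105),fl(a,107,0))
        cv2.imwrite(f'pics/ov_{n}.png',g)
    # cradle crop
    a=C['scene']['im'][150:230,310:420]; b=C['side']['im'][200:310,235:360]
    g=np.hstack([cv2.resize(a,(400,300),interpolation=cv2.INTER_CUBIC),cv2.resize(b,(400,300),interpolation=cv2.INTER_CUBIC)])
    A=cv2.imread('pics/ov_scene.png');B=cv2.imread('pics/ov_side.png'); 
    A=cv2.resize(A,(267,300));B=cv2.resize(B,(325,300))
    A=cv2.imread('pics/ov_scene.png')
    cv2.imwrite('pics/crad.png',g[:,:,::-1])
    a=cv2.imread('pics/ov_scene.png');b=cv2.imread('pics/ov_side.png')
    h=400;v=np.hstack([cv2.resize(a,(int(a.shape[1]*h/a.shape[0]),h)),cv2.resize(b,(int(b.shape[1]*h/b.shape[0]),h))]); print(v.shape); cv2.imwrite('pics/ov.png',v[:,:800])
E
python3 fit.py
```

```text
[ 551.13  -149.239   -0.352    1.959    1.642]
[[-0.0, 2.8], [-0.4, 0.6], [-1.9, 2.2], [-3.1, -1.4], [-3.5, 4.8], [-0.6, -1.5], [-0.7, -1.1], [-1.1, -1.4], [1.5, -1.5], [0.5, -1.8], [-0.0, -1.2], [0.4, 0.8], [0.8, 2.0], [4.1, -0.9]]
pen top centre [589.38  281.261 153.089]
(400, 788, 3)
```

View pics/ov.png

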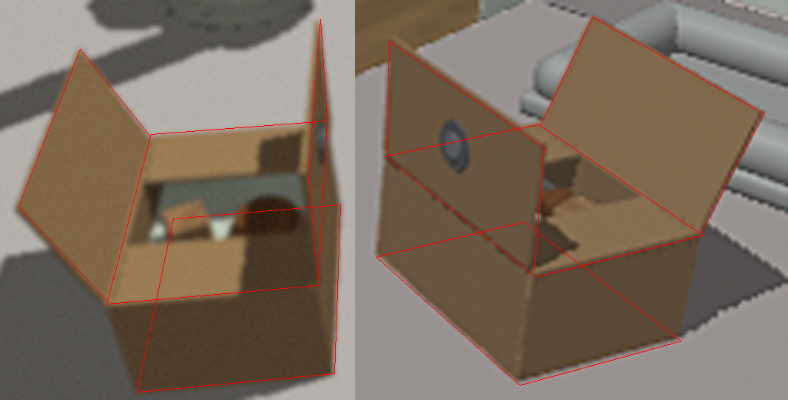

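View pics/crad.png

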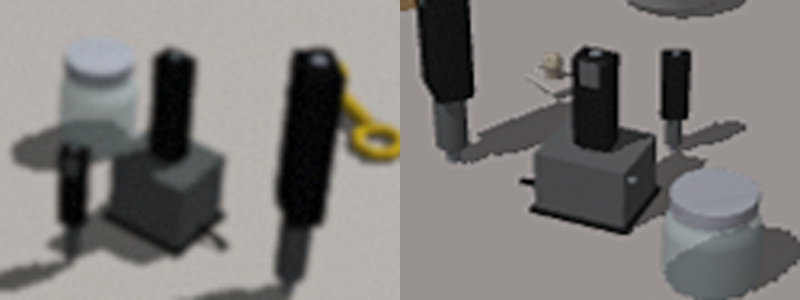

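The overlay fits within about 1–2 px: carton at (551,-149), yaw -0.35, inner flap 1.96, outer 1.64. The triangulated pen top at 153 mm agrees with the expected 152. Now I plan the flap moves.

```bash
cat > plan.py <<'E'
from fit import *
def incs(yaw,pts,relyaw=True,grip=0):
    """pts: world TCP; yaw of tool x; tool down"""
    s=arm.read_state(); R0=R.from_quat(s['ee_rot']); p0=np.array(s['position'])
    Rt=R.from_matrix(np.array([[np.cos(yaw),np.sin(yaw),0],[np.sin(yaw),-np.cos(yaw),0],[0,0,-1]]))
    rv=np.degrees((R0.inv()*Rt).as_rotvec())
    for P in pts: print([grip]+np.round(R0.inv().apply(np.array(P)-p0)/1000,3).tolist()+np.round(rv,1).tolist())
E
python3 - <<'E'
from plan import *
s=arm.read_state(); print(s['clock'],R.from_quat(s['ee_rot']).as_matrix(),s['contact_force'])
p=np.load('carton.npy')
# inner path: finger lead corner = tcp + 14.5 in y
for yaw in (p[2],p[2]+np.pi):
    print('pre'); incs(yaw,[W(p,[0,-180,231]),W(p,[0,-180,160])])
print('in carton axes, tcp (y,z):')
for th in (1.57,1.3,1.0,.75,.5,.25,0.1,0):
    r=95-25*(1.57-th)/1.57
    print(th,np.array(flapi(th,0,r,4))[1:].round(), np.array(flapi(th,0,r,4))[1]-14.5, np.array(flapo(th,0,r+5,4))[1]+14.5,np.array(flapo(th,0,r+5,4))[2])
E
```

```text
2.55 [[-0.913 -0.408 -0.   ]
 [-0.408  0.913 -0.   ]
 [ 0.     0.    -1.   ]] [ 1.373 -1.042 -0.102]
pre
[0, -0.317, 0.135, 0.0, 0.0, -0.0, -135.8]
[0, -0.317, 0.135, 0.071, 0.0, -0.0, -135.8]
pre
[0, -0.317, 0.135, 0.0, -0.0, -0.0, 44.2]
[0, -0.317, 0.135, 0.071, -0.0, -0.0, 44.2]
in carton axes, tcp (y,z):
1.57 [-84. 195.] -98.42434769420768 98.42036606065402 204.0031536000264
1.3 [-60. 188.] -74.0919186039992 72.75442446087627 197.28312739025202
1.0 [-37. 174.] -51.441182626102886 48.73967109676219 182.67075258737526
0.75 [-23. 159.] -37.270011740337246 33.61156739596814 166.19025276414823
0.5 [-13. 141.] -27.999800514046353 23.61188770459449 147.28432795660444
0.25 [ -9. 122.] -23.80861088052677 18.96404877197355 127.41583500376031
0.1 [ -9. 111.] -23.664640560058587 18.689619733668454 115.6264933182975
0 [-10. 104.] -24.5 19.5 108.0
```

Call:
{"method": "servo_tool", "body": {"increments": [[0,-0.06,0.025,0,0,0,10],[0,-0.12,0.05,0,0,0,20],[0,-0.18,0.075,0,0,0,30],[0,-0.24,0.1,0,0,0,40],[0,-0.29,0.125,0.02,0,0,44.2],[0,-0.317,0.135,0.05,0,0,44.2],[0,-0.317,0.135,0.066,0,0,44.2],[0,-0.317,0.135,0.066,0,0,44.2]]}}

```text
clock: 3.55
position: [488.4, -318.0, 164.1]
ee_rot: [0.175, 0.985, 0.0, -0.002]
contact_force: [-1.3, -0.3, 0.5]
gripper_width: 0.6
grasp_force: 0.0
```

Call:
{"method": "servo_tool", "body": {"increments": [[0,0,0.04,0,0,0,0],[0,0,0.07,0,0,0,0],[0,0,0.09,-0.003,0,0,0],[0,0,0.105,-0.003,0,0,0],[0,0,0.12,0.003,0,0,0],[0,0,0.134,0.013,0,0,0],[0,0,0.145,0.027,0,0,0],[0,0,0.15,0.037,0,0,0],[0,0,0.153,0.045,0,0,0],[0,0,0.155,0.053,0,0,0],[0,0,0.156,0.059,0,0,0],[0,0,0.156,0.061,0,0,0]]}}

```text
clock: 5.05
position: [542.7, -171.9, 104.0]
ee_rot: [0.175, 0.985, -0.0, -0.0]
contact_force: [-2.3, 2.4, 7.2]
gripper_width: 0.1
grasp_force: 3.5
```

Call:
{"method": "servo_tool", "body": {"increments": [[0,0,0,0.002,0,0,0],[0,0,0,0.002,0,0,0],[0,0,-0.005,-0.05,0,0,0],[0,0.02,0,-0.11,0,0,0],[0,0.04,0.03,-0.142,0,0,0],[0,0.055,0.09,-0.142,0,0,0],[0,0.055,0.145,-0.142,0,0,0],[0,0.055,0.174,-0.13,0,0,0],[0,0.055,0.174,-0.08,0,0,0],[0,0.055,0.174,-0.06,0,0,0]]}}

```text
clock: 6.3
position: [549.8, 10.7, 161.7]
ee_rot: [0.175, 0.985, -0.001, -0.002]
contact_force: [-0.6, -0.8, 1.0]
gripper_width: 0.3
grasp_force: 0.0
```

```bash
python3 - <<'E'
from h import *
c=cam('scene');d=cam('side')
a=c['im'][140:300,110:310];b=d['im'][100:260,340:540]
cv2.imwrite('pics/f1.png',np.hstack([cv2.resize(a,(400,320),interpolation=3),cv2.resize(b,(400,320),interpolation=3)])[:,:,::-1])
s=arm.read_state();print(s['clock'],s['position'],s['joints'],s['contact_force'])
E
```

```text
6.4 [549.58770812  10.20756946 161.82998958] [ 3.13237117e-01  3.21833525e-01 -2.74490290e-01 -6.51104633e-04
 -9.79955101e-01 -2.23558763e+00] [-0.23424586 -0.38355844  0.181479  ]
```

View pics/f1.png

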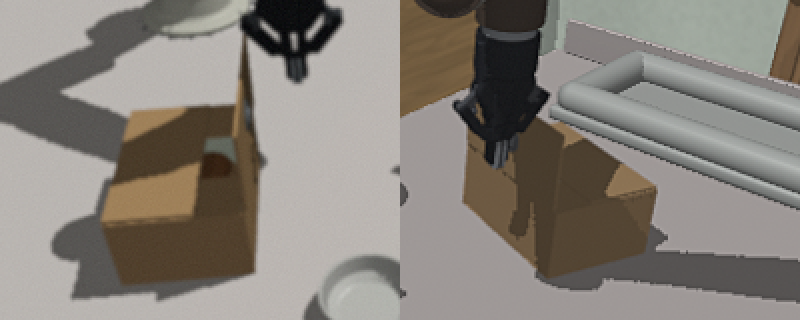

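The inner flap is flat: in the crop its edge at (105,220) is level with the rim. The gripper now stands outside the outer flap.

Call:
{"method": "servo_tool", "body": {"increments": [[0,0,-0.03,-0.005,0,0,0],[0,0,-0.055,-0.012,0,0,0],[0,0,-0.072,-0.015,0,0,0],[0,0,-0.085,-0.011,0,0,0],[0,0,-0.095,-0.006,0,0,0],[0,0,-0.108,0.004,0,0,0],[0,0,-0.12,0.018,0,0,0],[0,0,-0.125,0.029,0,0,0],[0,0,-0.128,0.038,0,0,0],[0,0,-0.13,0.047,0,0,0],[0,0,-0.131,0.053,0,0,0],[0,0,-0.131,0.056,0,0,0]]}}

```text
clock: 7.9
position: [506.1, -112.4, 108.0]
ee_rot: [0.175, 0.985, -0.0, -0.0]
contact_force: [-1.0, 0.6, 4.6]
gripper_width: -0.1
grasp_force: 3.2
```

Call:
{"method": "servo_tool", "body": {"increments": [[0,0,0,0.002,0,0,0],[0,0,0,0.002,0,0,0],[0.3,0,0,-0.04,0,0,0],[1,0,0,-0.1,0,0,0],[1,0,0,-0.16,0,0,0],[1,0,0,-0.21,0,0,0],[1,0,0,-0.22,0,0,0],[1,0,0,-0.22,0,0,0]]}}

```text
clock: 8.9
position: [506.1, -112.2, 328.6]
ee_rot: [0.175, 0.985, 0.0, 0.001]
contact_force: [-0.2, -0.7, -0.3]
gripper_width: 85.2
grasp_force: 0.0
```

```bash
python3 - <<'E'
from plan import *
p=np.load('carton.npy'); tag=W(p,[0,25,112]); print('expected tag face',tag)
for n in ('wrist','scene','side'):
    c=cam(n); save(c,f'pics/t_{n}.png'); print(n,proj(c,tag))
    for th,z in (('tag_face',112),('tag',108),('carton',0)):
        print(th,[(d['centre'],round(d['p'],2),onz(c,d['centre'],z)) for d in arm.spot_point(n,th)[:3]],[(d['box'],d['p']) for d in arm.look_for(n,th)[:2]])
s=arm.read_state();print(s['position'],s['joints'])
for v in ([540,220,300],[589,281,300]):
    for y in (0,.4,-.4,np.pi/2,-np.pi/2): incs(p[2]+np.pi+y,[v],grip=1)
E
```

```text
expected tag face [ 559.758 -125.775  112.   ]
wrist [[329.035 209.512]]
tag_face [] [([332.7, 212.7, 27.2, 29.5], 0.79)]
tag [([334.0, 211.0], 0.8, array([ 565.523, -120.653,  108.   ])), ([575.4, 119.5], 0.74, array([554.306, 201.306, 108.   ]))] [([331.5, 212.9, 27.4, 27.5], 0.92)]
carton [([316.1, 192.2], 0.63, array([ 562.456, -148.685,    0.   ]))] [([314.4, 203.8, 127.7, 156.5], 0.98)]
scene [[210.729 213.671]]
tag_face [([212.1, 212.2], 0.45, array([ 555.621, -121.144,  112.   ]))] [([210.3, 214.8, 13.5, 11.4], 0.44)]
tag [([213.8, 218.3], 0.56, array([ 575.917, -123.23 ,  108.   ]))] [([182.0, 223.2, 45.2, 56.7], 0.62)]
carton [([209.6, 246.4], 0.89, array([ 548.884, -144.828,    0.   ]))] [([200.8, 236.2, 79.9, 98.5], 0.91)]
side [[412.279 180.588]]
tag_face [([409.4, 177.6], 0.62, array([ 575.552, -134.774,  112.   ]))] [([294.7, 267.4, 38.8, 39.5], 0.74), ([410.5, 180.6, 13.3, 13.1], 0.58)]
tag [([415.0, 180.2], 0.47, array([ 560.003, -139.851,  108.   ]))] []
carton [([413.4, 211.6], 0.93, array([ 560.539, -155.825,    0.   ])), ([410.6, 180.9], 0.66, array([ 677.002, -308.196,    0.   ]))] [([420.8, 199.9, 98.7, 79.1], 0.61), ([412.5, 178.8, 15.4, 4.2], 0.45)]
[ 506.11  -112.43   328.328] [ 0.095  0.145 -0.078 -0.    -1.347 -2.017]
[1, 0.083, 0.324, 0.028, 0.0, 0.0, 0.0]
[1, 0.083, 0.324, 0.028, 0.0, 0.0, -22.9]
[1, 0.083, 0.324, 0.028, 0.0, 0.0, 23.0]
[1, 0.083, 0.324, 0.028, -0.0, 0.0, -90.0]
[1, 0.083, 0.324, 0.028, 0.0, 0.0, 90.0]
[1, 0.058, 0.398, 0.028, 0.0, 0.0, 0.0]
[1, 0.058, 0.398, 0.028, 0.0, 0.0, -22.9]
[1, 0.058, 0.398, 0.028, 0.0, 0.0, 23.0]
[1, 0.058, 0.398, 0.028, -0.0, 0.0, -90.0]
[1, 0.058, 0.398, 0.028, 0.0, 0.0, 90.0]
```

View pics/t_wrist.png

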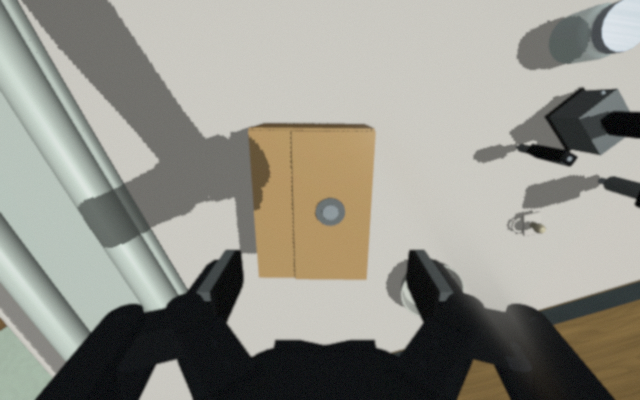

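Both flaps are flat, with the tag centred at (331,212) on the closed outer flap. The predicted position was (329,209.5), so they agree within about 3 mm. Now I move over to look at the cradle.

Call:
{"method": "servo_tool", "body": {"increments": [[1,0.017,0.06,0,0,0,0],[1,0.034,0.12,0,0,0,0],[1,0.051,0.18,0,0,0,0],[1,0.068,0.24,0,0,0,0],[1,0.085,0.3,0,0,0,0],[1,0.1,0.355,0,0,0,0],[1,0.104,0.367,0,0,0,0],[1,0.104,0.367,0,0,0,0]]}}

```text
clock: 11.05
position: [534.7, 268.3, 327.8]
ee_rot: [0.174, 0.985, -0.0, -0.0]
contact_force: [0.6, -0.1, 0.1]
gripper_width: 85.4
grasp_force: 0.0
```

```bash
python3 - <<'E'
from plan import *
s=arm.read_state();print(s['clock'],s['position'],s['joints'])
c=cam('wrist'); save(c,'pics/c_wrist.png')
print('pen top expected px',proj(c,[589.4,281.3,152]))
for th in ('pen','cradle'): print(th,[(d['centre'],round(d['p'],2)) for d in arm.spot_point('wrist',th)[:3]],[(d['box'],round(d['p'],2)) for d in arm.look_for('wrist',th)[:3]])
g=cv2.resize(c['im'][60:320,160:500],(780,596),interpolation=3); cv2.imwrite('pics/c_crop.png',g[:,:,::-1])
import pickle; pickle.dump(c,open('c.pkl','wb'))
E
```

```text
11.15 [534.859 266.738 328.542] [ 0.733  0.289  0.108  0.    -1.39  -2.657]
pen top expected px [[351.576 212.806]]
pen [([297.4, 202.8], 0.82), ([349.6, 180.3], 0.78), ([387.2, 235.2], 0.77)] [([353.8, 204.2, 27.6, 41.7], 0.95), ([291.9, 221.2, 18.1, 33.0], 0.83), ([400.6, 278.6, 40.2, 94.4], 0.64)]
cradle [([346.9, 182.6], 0.96)] [([345.6, 181.3, 58.1, 54.4], 0.79)]
```

View pics/c_wrist.png

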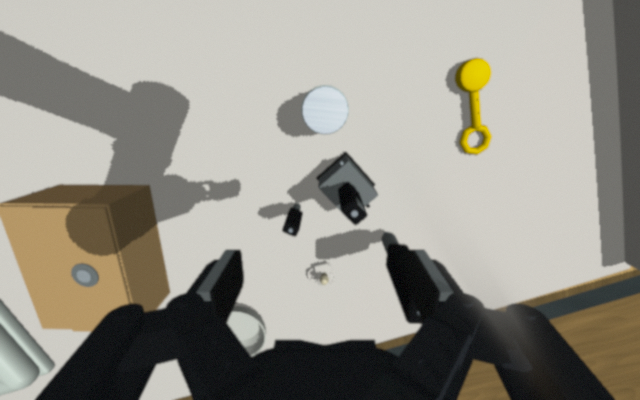

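The wrist view shows the cradle at (346,181) with the pen rising to (353,214), the small pen at (292,220), the large one at (400,278), the jar at (325,110) and the carton at left. I enlarge the crop for the cradle's yaw.

```bash
python3 - <<'E'
import pickle,cv2
c=pickle.load(open('c.pkl','rb')); cv2.imwrite('pics/c2.png',cv2.resize(c['im'][145:235,300:400],(666,600),interpolation=3)[:,:,::-1])
E
```

```text
(no output)
```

View pics/c2.png

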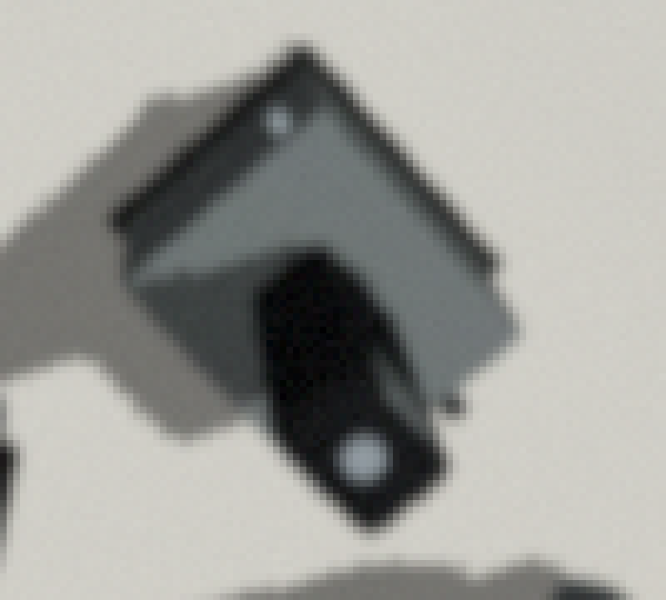

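```bash
python3 - <<'E'
from plan import *
import pickle; c=pickle.load(open('c.pkl','rb')); C=fitC=None
q=lambda x,y:(300+x/6.66-.4,145+y/6.667-.4)
P=[onz(c,q(*v),62)[:2] for v in ((130,275),(325,105),(518,330))]; print(P,'centre',(P[0]+P[2])/2)
d=P[1]-P[2]; print('long',np.linalg.norm(d),np.arctan2(*d[::-1])); d=P[1]-P[0];print('short',np.linalg.norm(d),np.arctan2(*d[::-1])-np.pi/2)
T=[onz(c,q(*v),152)[:2] for v in ((373,530),(447,465),(275,438))]; print('top c',onz(c,q(360,457),152),[np.linalg.norm(T[0]-t) for t in T],[np.arctan2(*(T[0]-t)[::-1]) for t in T])
b=[onz(c,q(*v),0)[:2] for v in ((115,215),(302,45),(495,265))]; print('base',[np.linalg.norm(b[1]-t) for t in b],[np.arctan2(*(b[1]-t)[::-1]) for t in b],(b[0]+b[2])/2)
p=np.load('carton.npy'); print('tag px->', onz(c,(84.5,274),112))
E
```

```text
[array([568.263, 245.938]), array([546.882, 299.194]), array([610.539, 323.717])] centre [589.401 284.827]
long 68.21702057707472 -2.7738830912216845
short 57.38817538896211 0.3817718928400924
top c [590.674 283.5   152.   ] [np.float64(0.0), np.float64(18.12704303299777), np.float64(25.544844086034736)] [np.float64(0.0), np.float64(-1.1443598433000208), np.float64(0.4410785251924028)]
base [np.float64(63.78116742256533), np.float64(0.0), np.float64(76.14546755065516)] [np.float64(1.9672552548892241), np.float64(0.0), np.float64(-2.760523006082289)] [591.416 284.177]
tag px-> [ 562.317 -120.932  112.   ]
```

Call:
{"method": "servo_tool", "body": {"increments": [[1,-0.012,0.009,0.02,0,0,-10],[1,-0.023,0.017,0.06,0,0,-20],[1,-0.035,0.026,0.1,0,0,-30],[1,-0.046,0.034,0.11,0,0,-40],[1,-0.046,0.034,0.11,0,0,-41.7],[1,-0.046,0.034,0.11,0,0,-41.7],[1,-0.046,0.034,0.11,0,0,-41.7]]}}

```text
clock: 12.38
position: [589.8, 284.1, 219.8]
ee_rot: [-0.186, 0.982, 0.001, 0.001]
contact_force: [0.2, 0.5, -0.6]
gripper_width: 85.4
grasp_force: 0.0
```

```bash
python3 - <<'E'
from plan import *
P=[];
for n in ('wrist','wrist'):
    c=cam(n); s=arm.read_state();P.append(s['position'])
print(P,s['joints'],s['clock'],s['contact_force']); save(c,'pics/g.png')
Rm=R.from_quat(s['ee_rot']).as_matrix(); print(Rm)
# where the point under TCP at pen top projects; where pen top expected
print('tcp axis at z152',proj(c,[P[-1][0],P[-1][1],152]),'pen exp',proj(c,[590.5,283.8,152]))
print([(d['box'],round(d['p'],2)) for d in arm.look_for('wrist','pen')[:4]])
x,y=proj(c,[590.5,283.8,152])[0].astype(int); print(x,y)
cv2.imwrite('pics/g2.png',cv2.resize(c['im'][max(0,y-100):y+60,x-120:x+120],(600,400))[:,:,::-1])
E
```

```text
[array([589.669, 284.059, 219.264]), array([589.675, 284.035, 219.058])] [ 0.696  0.442  0.068 -0.    -1.195 -1.891] 12.575 [-0.151 -0.134  0.397]
[[-0.93  -0.367  0.001]
 [-0.367  0.93   0.001]
 [-0.001  0.    -1.   ]]
tcp axis at z152 [[324.946 209.15 ]] pen exp [[324.28  209.963]]
[([233.8, 162.1, 39.4, 34.9], 0.89), ([324.5, 199.8, 30.3, 58.5], 0.86), ([315.8, 296.3, 50.9, 91.0], 0.71)]
324 209
```

View pics/g.png

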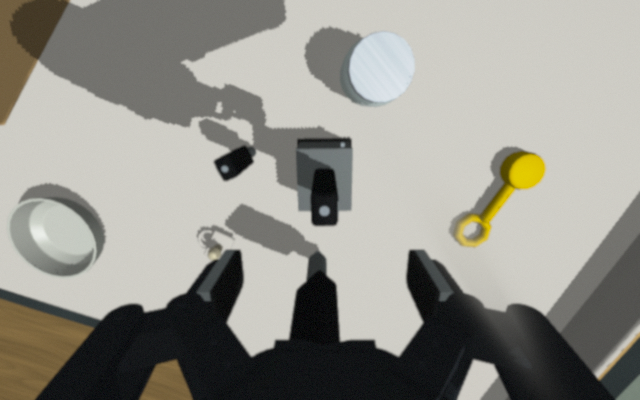

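The pen's top is at (324,211), where the tool axis projects (325,209), and the cradle edges are square to the fingers. I descend and grip.

Call:
{"method": "servo_tool", "body": {"increments": [[1,0,0,0.04,0,0,0],[1,0,0,0.075,0,0,0],[1,0,0,0.1,0,0,0],[1,0,0,0.115,0,0,0],[0.6,0,0,0.116,0,0,0],[0.3,0,0,0.116,0,0,0],[0.2,0,0,0.116,0,0,0],[0.1,0,0,0.116,0,0,0],[0,0,0,0.116,0,0,0],[0,0,0,0.116,0,0,0],[0,0,0,0.116,0,0,0]]}}

```text
clock: 14.0
position: [590.4, 284.2, 103.6]
ee_rot: [-0.187, 0.982, 0.0, 0.001]
contact_force: [-1.0, -0.4, 5.6]
gripper_width: 21.3
grasp_force: 59.2
```

Call:
{"method": "servo_tool", "body": {"increments": [[0,0,0,-0.015,0,0,0],[0,0,0,-0.03,0,0,0],[0,0,0,-0.05,0,0,0],[0,0,0,-0.07,0,0,0],[0,0,0,-0.1,0,0,0],[0,0,0,-0.13,0,0,0],[0,0,0,-0.15,0,0,0],[0,0,0,-0.15,0,0,0]]}}

```text
clock: 15.0
position: [590.3, 284.4, 254.9]
ee_rot: [-0.187, 0.982, 0.001, 0.002]
contact_force: [-0.3, -0.1, -0.7]
gripper_width: 21.7
grasp_force: 58.6
```

```bash
python3 - <<'E'
from plan import *
c=C['scene'];d=C['side'];s=arm.read_state();print(s['clock'],s['position'],s['gripper_width'],s['grasp_force'],s['contact_force'],s['joints'])
t=np.array(s['position'])
for n in ('scene','side'):
    e=C[n]; print(n,'exp tip',proj(e,t-[0,0,93.5]),'exp top',proj(e,t+[0,0,48.5]))
    for th in ('pen','nose_tip'): print(th,[(d['centre'],round(d['p'],2)) for d in arm.spot_point(n,th)[:4]],[(d['box'],round(d['p'],2)) for d in arm.look_for(n,th)[:4]])
incs(.375+np.pi,[[561,-124,253]])
E
```

```text
15.1 [589.152 283.814 251.678] 21.242086372584343 58.62196683883667 [ 0.264 -0.508 -2.278] [ 0.695  0.423  0.12  -0.001 -1.268 -1.89 ]
scene exp tip [[358.096 162.707]] exp top [[361.54 114.83]]
pen [([360.2, 160.8], 0.88), ([387.5, 231.9], 0.76), ([324.4, 218.8], 0.7)] [([360.1, 137.3, 18.3, 50.4], 0.83), ([330.3, 203.7, 9.8, 33.8], 0.8), ([394.1, 196.1, 16.3, 65.7], 0.69)]
nose_tip [] []
side exp tip [[295.531 217.462]] exp top [[295.273 158.485]]
pen [([247.8, 259.9], 0.89), ([297.6, 218.6], 0.84), ([324.1, 254.7], 0.65), ([413.2, 178.6], 0.6)] [([246.9, 222.2, 21.4, 75.1], 0.95), ([295.2, 188.1, 18.9, 57.5], 0.9), ([322.2, 235.1, 9.8, 34.6], 0.63), ([411.4, 184.2, 67.4, 44.8], 0.48)]
nose_tip [([251.5, 261.5], 0.6), ([336.2, 300.9], 0.18)] []
[0, 0.177, -0.369, -0.001, -0.0, -0.0, 0.1]
```

Call:
{"method": "servo_tool", "body": {"increments": [[0,0.018,-0.037,0,0,0,0],[0,0.04,-0.083,0,0,0,0],[0,0.062,-0.129,0,0,0,0],[0,0.084,-0.175,0,0,0,0],[0,0.106,-0.221,0,0,0,0],[0,0.128,-0.267,0,0,0,0],[0,0.15,-0.313,0,0,0,0],[0,0.167,-0.35,0.005,0,0,0],[0,0.175,-0.367,0.015,0,0,0],[0,0.1755,-0.368,0.024,0,0,0],[0,0.1755,-0.368,0.028,0,0,0],[0,0.1755,-0.368,0.028,0,0,0]]}}

```text
clock: 17.0
position: [561.8, -121.7, 223.9]
ee_rot: [-0.188, 0.982, 0.0, -0.0]
contact_force: [-0.7, -0.6, -0.5]
gripper_width: 21.4
grasp_force: 58.8
```

```bash
python3 - <<'E'
from plan import *
S=[]
D={}
for n in ('scene','side','wrist'):
    c=cam(n); D[n]=c; save(c,f'pics/n_{n}.png'); s=arm.read_state(); S.append(s['position']); t=np.array(s['position'])
    print(n,'exp tip',proj(c,t-[0,0,93.5]),'tag',proj(c,[561.5,-122.5,112]))
    for th in ('pen','tag','tag_face','nose_tip'): print(th,[(np.round(d['centre'],1).tolist(),round(d['p'],2)) for d in arm.spot_point(n,th)[:4]],[(np.round(d['box'],1).tolist(),round(d['p'],2)) for d in arm.look_for(n,th)[:4]])
print(S,s['contact_force'],s['wrist_torque'],s['clock'],s['joints'][5])
import pickle; pickle.dump(D,open('D.pkl','wb'))
for n in ('scene','side'):
    c=D[n]; x,y=proj(c,[561.5,-122.5,118])[0].astype(int)
    g=cv2.cvtColor(c['im'][y-12:y+16,x-12:x+13],cv2.COLOR_RGB2GRAY); print(x,y); print('\n'.join(' '.join('%3d'%v for v in r) for r in g))
E
```

```text
scene exp tip [[211.215 207.634]] tag [[212.215 213.674]]
pen [([327.4, 219.6], 0.68), ([213.0, 208.0], 0.64), ([389.6, 227.3], 0.64)] [([205.8, 182.6, 12.2, 54.4], 0.96), ([392.2, 196.8, 18.2, 67.4], 0.78), ([329.5, 205.6, 9.0, 32.0], 0.65)]
tag [] []
tag_face [([210.8, 212.4], 0.61)] [([204.8, 180.7, 14.7, 57.0], 0.41)]
nose_tip [] []
side exp tip [[411.871 174.504]] tag [[411.048 180.76 ]]
pen [([415.1, 176.0], 0.92), ([250.9, 258.3], 0.71), ([322.2, 254.2], 0.64)] [([247.0, 220.5, 21.4, 75.3], 0.78), ([411.1, 179.5, 13.5, 12.8], 0.56), ([418.4, 148.2, 18.9, 48.9], 0.55), ([322.4, 234.2, 8.5, 39.0], 0.49)]
tag [([413.7, 179.0], 0.44)] [([411.9, 179.1, 15.2, 5.1], 0.43)]
tag_face [([413.1, 177.9], 0.59)] [([411.5, 180.8, 17.7, 9.7], 0.43)]
nose_tip [([414.2, 175.5], 0.64), ([253.7, 261.5], 0.56)] [([331.6, 284.1, 28.1, 50.2], 0.63)]
wrist exp tip [[325.005 198.592]] tag [[325.339 192.043]]
pen [([326.8, 203.1], 0.97), ([537.7, 342.1], 0.97), ([512.0, 266.6], 0.65)] [([326.8, 265.1, 54.0, 146.5], 0.87), ([571.2, 371.0, 69.5, 57.3], 0.8), ([541.6, 296.7, 58.5, 57.4], 0.58)]
tag [([32
[... 5364 characters left out ...]

117 116 116 116 115 115 115 116 116 115 116 115 116 115 116 116 115 116 115 115 115 115 116 117 118
109 115 117 115 116 115 115 115 115 115 116 115 116 115 116 115 115 114 115 116 116 115 115 115 115
 87 106 116 117 116 116 114 116 115 114 116 115 115 115 115 115 115 115 114 116 116 115 114 115 115
 89  87 105 114 117 116 115 115 115 115 115 116 115 115 115 114 115 115 114 115 115 115 115 116 115
102  85  78  96 114 118 116 116 115 115 116 115 115 115 115 115 115 116 115 115 115 115 115 116 115
 94  97  73  74  97 110 116 116 116 115 115 115 115 114 116 115 115 114 115 115 115 114 115 115 115
 90  94  94  76  69  87 107 116 117 115 115 116 115 115 115 115 115 115 115 115 115 115 115 116 115
```

Call:
{"method": "servo_tool", "body": {"increments": [[0,0,0,0.005,0,0,0],[0,0,0,0.01,0,0,0],[0,0,0,0.0145,0,0,0],[0,0,0,0.0165,0,0,0],[0,0,0,0.0165,0,0,0],[0,0,0,0.0165,0,0,0]]}}

```text
clock: 19.2
position: [561.9, -122.8, 208.0]
ee_rot: [-0.187, 0.982, -0.0, 0.0]
contact_force: [0.5, 1.0, -0.8]
gripper_width: 21.5
grasp_force: 58.8
```

```bash
cat > avg.py <<'E'
from h import *
np.set_printoptions(precision=2,suppress=True)
S=[]
for i in range(12):
    arm.get_image('scene'); s=arm.read_state(); S.append(np.r_[s['position'],s['contact_force'],s['grasp_force'],s['wrist_torque']])
print(s['clock'],np.mean(S,0),np.std(S,0)[:6]/3.5); print('tilt',R.from_quat(s['ee_rot']).as_matrix()[2])
E
python3 avg.py
```

```text
19.8 [ 561.78 -122.76  207.92    0.19   -0.01   -1.18   58.77    0.01   -0.
   -0.01] [0.02 0.   0.02 0.14 0.09 0.11]
tilt [ 0.  0. -1.]
```

Call:
{"method": "servo_tool", "body": {"increments": [[0,0,0,0.001,0,0,0],[0,0,0,0.002,0,0,0],[0,0,0,0.003,0,0,0],[0,0,0,0.004,0,0,0],[0,0,0,0.004,0,0,0],[0,0,0,0.004,0,0,0]]}}

```text
clock: 20.55
position: [561.7, -122.8, 203.9]
ee_rot: [-0.187, 0.982, -0.0, 0.0]
contact_force: [-0.5, 0.3, -0.1]
gripper_width: 21.7
grasp_force: 58.9
```

```bash
python3 avg.py
```

```text
21.15 [ 561.74 -122.76  203.85   -0.63    0.26    0.11   58.95    0.09    0.14
   -0.  ] [0.   0.   0.01 0.2  0.07 0.16]
tilt [-0. -0. -1.]
```

Call:
{"method": "servo_tool", "body": {"increments": [[0,0,0,0,0,0,0],[0,0,0,0,0,0,0],[0,0,0,0,0,0,0],[0,0,0,0,0,0,0],[0,0,0,0,0,0,0],[0,0,0,0,0,0,0],[0,0,0,0,0,0,0],[0,0,0,0,0,0,0],[0,0,0,0,0,0,0],[0,0,0,0,0,0,0],[0,0,0,0,0,0,0],[0,0,0,0,0,0,0]]}}

```text
clock: 22.65
position: [561.7, -122.8, 203.8]
ee_rot: [-0.187, 0.982, 0.0, -0.0]
contact_force: [0.0, 0.0, 0.1]
gripper_width: 21.0
grasp_force: 58.9
```

```bash
python3 avg.py; python3 - <<'E'
from plan import *
for n in ('side','scene'):
    c=C[n]; t=np.array(arm.read_state()['position']); x,y=proj(c,[t[0],t[1],112])[0]; print(n,x,y); x,y=int(x),int(y)
    g=cv2.cvtColor(c['im'][y-9:y+9,x-11:x+12],cv2.COLOR_RGB2GRAY); print(x-11,y-9); print('\n'.join(' '.join('%3d'%v for v in r) for r in g))
E
```

```text
23.25 [ 561.73 -122.76  203.81   -0.45    0.18    0.06   58.95    0.06    0.12
   -0.  ] [0.   0.   0.   0.14 0.12 0.12]
tilt [-0.  0. -1.]
side 411.02706714739895 180.70150180827866
400 171
116 116 116 115 115 116 115 115 120 104  65  43  53  54  53  47  76 110 118 116 115 116 116
115 115 115 115 116 114 116 116 120 101  61  45  53  54  52  45  79 112 118 117 118 117 118
115 116 116 115 115 115 116 116 121  96  52  47  53  54  53  44  93 120 121 122 111 111 124
116 115 115 115 116 115 114 116 121  94  49  49  53  53  53  45  99 128 105  79  73  74  83
115 116 115 115 116 115 115 117 121  90  42  49  54  53  52  53  75  86  70  58  60  59  59
116 115 116 115 116 116 117 117 122  88  39  51  54  54  52  50  58  61  61  62  63  64  62
116 115 116 116 116 117 114 109 110  88  53  46  52  53  52  54  61  64  64  64  63  63  64
116 115 116 115 118 112  98  88  95  99  86  68  59  55  48  49  56  63  65  64  64  64  63
115 115 115 116 108  94  86  88 107 118  96  68  66  63  57  56  51  54  58  64  64  64  63
115 115 116 117 100  83  84  87 106 121 106  78  68  65  63  63  52  47  49  58  
[... 1752 characters left out ...]
  61  65  83 108 118 107  94  91 100 117 132 132 131 132
 62  54  49  44  43  47  55  64  67  71  84  99 114 119 105  94  88  94 113 126 132 133 133
 58  55  46  42  45  46  61  75  83  89 102 108 110 106  95  91  88  96 114 130 133 132 133
 58  55  49  46  47  53  66  84  90  97 102 101  95  93  88  84  92 106 124 132 135 131 132
 59  55  51  59  62  67  80  86  87  90  90  88  88  86  87  91 102 121 130 135 132 132 133
 59  65  67  72  78  81  84  88  85  84  84  87  85  89  99 111 122 129 134 134 133 131 135
 71  87  97 101 101  98  95  88  90  89  91  92  96 106 119 128 133 134 132 131 133 132 133
100 114 124 126 124 122 110 107 104 104 108 112 121 127 131 133 133 133 134 132 132 136 134
```

```bash
python3 -c "
from bench import arm
print(arm.job_done())"
```

```text
the job is handed in; nothing more can be done
None
```

I folded both flaps flat, the plain one first and then the tagged one. I handed the job in at about 23 s on the clock, still holding the reader upright on the tag's steel button. It had rested there for over 2 s at about 1.3 N (the nose pushed in about 2 mm), roughly 3 mm off the button's centre by my estimate. The dish, jar, rattle and pacifier were not touched on purpose, but I did not re-check them in a final picture. No verdict came back from the hand-in.

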